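# Snap the square pastel boxes shut at the painter's table

### The arm

A 6-joint arm with a two-finger parallel gripper is mounted at the origin on the work surface. World frame = base frame: x ahead of the robot, y to its left, z up, the work surface at z = 0. Lengths are in m, angles in degrees, forces in N, time in s.
With the tool pointing down it reaches from about 0.375 to 0.9 m from the base axis. Payload 3.1 kg.
Tool frame: the origin (TCP) lies at the very end of the fingers, on their centre line; the grasp point (between the pads) lies 19 mm behind it; z points along the fingers, y is the line along which they close (so a half turn about z gives the same grasp; the last joint's range is limited). The gripper opens to 87 mm and grips with 3 to 60 N. Pads are 19 mm wide; open, the fingers measure 117 mm over their backs; the gripper's body (75 mm by 190 mm) begins 51 mm behind the grasp point.
Start: joints at [60.304, 30.224, 82.088, -0, 67.689, -10.227], TCP at [0.208, 0.589, 0.223] pointing down, gripper open.
Joint ranges: [-176.69, 176.69], [-43.24, 126.21], [12.49, 139.97], [-82, 262], [0, 151.66], [-163.58, 163.58]. Speed limits (degrees/s): [159.86, 159.86, 180, 180, 180, 180].

### API

Orientations are given as a 3x3 rotation matrix whose columns are the frame's x, y, z axes.
In Python, from rig import bot gives the robot as it stands.
- The arm moves only by the tool move_arm, never from a script. Its argument "increments" is a list of rows, each an object with "xyz": the shift along the tool's x, y, z in mm, a list of three; "roll": the turn about the tool's z in rad; "grip": the opening in per cent of the stroke, from 0 (shut) to 100 (fully open). A call has 1 to 5 rows; each row shifts and turns the commanded pose from where the row before left it, along the tool's axes as they then stand; what a row does not reach is not made up. A row lasts 1/12 s, in which the tool goes at most 41.7 mm and 7.16 degrees, less where a joint would pass 70% of its speed; a pose out of reach is approached as far as the arm can. A call is refused whole if a number of a shift passes 41.7 or a number of a turn 0.125, either way. A call with a gripper value outside its range is refused whole. The fingers move at their own pace and stop on an object; the grip force is fixed at half the most. Time passes only in rows, so rows that do not move let the fingers close. It gives the time, the measured TCP pose, the force, the opening and the grip force at its end, in the units of the state.
- bot.read_state(): the state, without advancing time (a new reading comes with each control period).
- bot.capture(name): name is "side" or "top"; returns (picture, depth): 420x560x3 uint8, red, green, blue; 420x560 float32, m along the optical axis (not along the pixel's ray), 0 where there is no reading.
- bot.camera_model(name): a dict with "intrinsics" (3x3 intrinsics, pixels), "D" ([k1, k2, p1, p2, k3] as OpenCV has them; the pictures are not rectified), "rvec" (rotation vector, rad) and "tvec" (3), from world to camera coordinates, as OpenCV has them. Camera axes: x right, y down, z forward; pixel columns grow to the right and rows downward; lengths in m; the calibration is good to about 2 mm. A picture is of the moment at which its call begins. camera_model takes no time and is no camera call.
- bot.hand_in(): hands the job in; it is judged then, once.
Trained networks look in the newest picture that a camera, given by its name, has taken for a name from the list of things; names that differ only in an ending like _2 or _b are one class to them, and where a whole thing is asked for, a point or a joint stands for the part that bears it (a point fixed in the world has none). Each returns a list of dicts, best first, with "conf" (0 to 1); they miss things now and then, are a little off and sometimes report something else, mostly with a low value. They report only what shows in the picture. A call takes as long as a camera call. They do not tell look-alikes from the thing itself.
- bot.spot_in(label, camera): "at" ([x, y, z] in m, in the coordinates of the camera as it stood for that picture, good to about 4 mm: the middle of the surface that is visible of it).
- bot.trace(label, camera): "mask" (420x560 bool, what is visible of it).
The state is a dict: "time_s": time; "joint_positions": joint angles; "qvel": joint speeds; "tau": joint torques, N m; "position": TCP position; "tcp_rot": TCP orientation; "force": force on the tool from outside, world axes, zero at the start; "moment": the same for the moment, N m; "opening": opening from 0.0 (shut) to 1.0 (fully open); "grasp_force": force on a finger pad.
Only numpy, scipy, OpenCV 4.12 (cv2) and the standard library are available. Lean on these libraries where they do the work, as an engineer would, in place of code of your own. Each camera call takes 0.05 s, during which the arm holds its last target. There are 200 camera calls.

### The job

The painter is done with the two square pastel boxes: press the hinged lid of each one down until its catch snaps and it stays fully shut. Leave the round pastel box open, it is still in use.

Things in the scene. Friction and masses are not known exactly. Their poses are not given: they have to be found in the camera images.
- square_box_1: One of two alike square grey plastic pastel boxes with blue hinged lid, fixed to the table: 100 x 100 mm, 45 high. Origin: centre of underside. Own +x points to the hinge side, -x to the front with the catch; hinge line along y, 50 mm to +x and 45 up. Lid: plate 6 mm thick, 104 wide, 104 long from the hinge; shut, its top is 51 above the table. Push down from above, 0 to 15 mm to -x of the origin.
- square_lid_1 (a joint): Lid angle of square box 1, rad: 0 shut; starts 0.45 to 0.72, at most 0.95. Open, it rises from the hinge towards the front, outer face up and to the hinge side. A weak spring and friction hold it part open. From about 0.11 rad a sprung catch resists (8 to 10 N pressed down over the box's middle), snaps over at about 0.06 and then holds the lid under 0.02. Pressed less, it springs up again.
- square_box_2: The other of two alike square grey plastic pastel boxes with blue hinged lid, fixed to the table: 100 x 100 mm, 45 high. Origin: centre of underside. Own +x points to the hinge side, -x to the front with the catch; hinge line along y, 50 mm to +x and 45 up. Lid: plate 6 mm thick, 104 wide, 104 long from the hinge; shut, its top is 51 above the table. Push down from above, 0 to 15 mm to -x of the origin.
- square_lid_2 (a joint): Lid angle of square box 2, rad: 0 shut; starts 0.45 to 0.72, at most 0.95. Open, it rises from the hinge towards the front, outer face up and to the hinge side. A weak spring and friction hold it part open. From about 0.11 rad a sprung catch resists (8 to 10 N pressed down over the box's middle), snaps over at about 0.06 and then holds the lid under 0.02. Pressed less, it springs up again.
- round_box: Round grey plastic pastel box with a round blue hinged lid, to be left open. Fixed to the table. 100 mm in diameter, 45 mm high without the lid. Origin: centre of its underside; its own +x points to the hinge side, -x to the front.
- round_lid (a joint): Hinge angle of the round box's lid, rad: 0 is fully shut, larger is more open; starts between 0.45 and 0.72 and is to stay open (it moves easily if pushed).
Things that resemble listed ones, but are neither listed nor needed, are in the scene too. What is shaped like the square_box_1 but brown or green is not meant.

How it is judged:
By the outcome, as a careful person would: the job done as asked, in the order asked, and still so for the second after the job is handed in, with the robot touching nothing.
It also fails if it takes over 35 s, if anything falls off the work surface, if the arm or the gripper's body presses on something with over 40 N, if the wrist force passes 120 N, or if a joint passes its speed limit or range.

## Working session

There is one attempt and no reset: what is moved stays moved. The work goes in short steps, Python scripts to look and compute and a tool call to move; the robot and the scene stay as the last step left them, time stands still between calls to the robot, and variables do not carry over. Pictures are saved under pics/ and viewed, at most 10 in all, crops included, and the job is handed in when it is done.

Besides the shell and the picture viewer there is one more tool, called after ">>>" as name(argument=value, ...) on one line, values as JSON. move_arm: Moves the arm, as the interface text tells. Its arguments: {"type":"object","properties":{"increments":{"type":"array"}},"required":["increments"]}

```bash
mkdir -p pics; cat > h.py <<'E'
import numpy as np,cv2
from rig import bot
def world(name,depth):
    m=bot.camera_model(name);K=np.array(m["intrinsics"],float);D=np.array(m["D"],float)
    R=cv2.Rodrigues(np.array(m["rvec"],float))[0];t=np.array(m["tvec"],float).ravel()
    v,u=np.mgrid[:420,:560];p=cv2.undistortPoints(np.stack([u.ravel(),v.ravel()],1).astype(np.float64)[:,None],K,D)[:,0]
    z=depth.ravel();P=np.c_[p*z[:,None],z];W=(P-t)@R;W[z==0]=np.nan
    return W.reshape(420,560,3)
E
python3 - <<'E'
from h import *
for c in("top","side"):
    im,d=bot.capture(c);np.savez(c+".npz",im=im,d=d,W=world(c,d));cv2.imwrite(f"pics/{c}1.png",im[:,:,::-1])
s=bot.read_state();print(s["time_s"],s["position"],s["tcp_rot"],s["force"])
E
```

```text
0.1 [0.2079263  0.5886871  0.22165909] [[-9.42834337e-01  3.33260326e-01 -9.83636775e-04]
 [ 3.33261598e-01  9.42832785e-01 -1.74534139e-03]
 [ 3.45751958e-04 -1.97337616e-03 -9.99997993e-01]] [ 1.88174147e-01  4.01017531e-05 -7.12786134e-01]
```

View pics/top1.png

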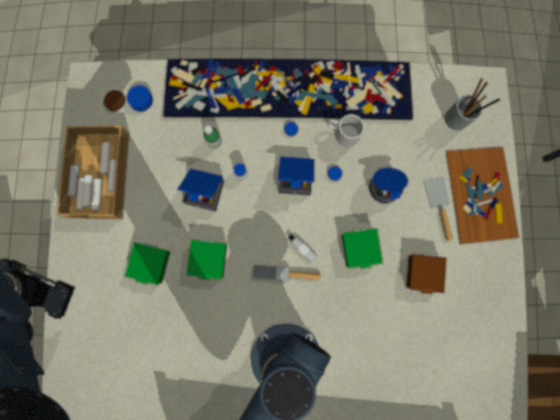

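View pics/side1.png

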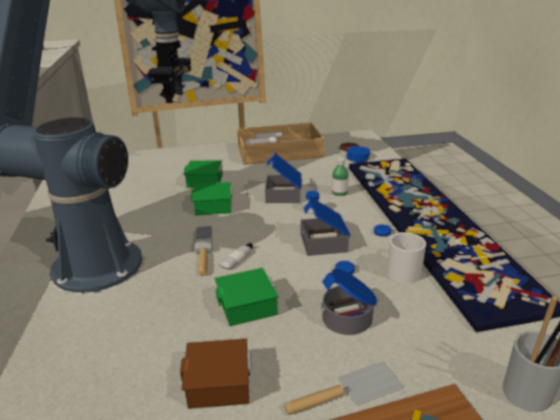

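Top view: two blue-lidded square boxes at about (201,189) and (296,175). The round blue-lidded box is at (389,184), and the green and brown look-alikes at (148,263), (206,260), (362,248) and (427,273) are not meant. Next I fit the lid planes.

```bash
python3 - <<'E'
from h import *
z=np.load("top.npz");im=z["im"];W=z["W"]
hsv=cv2.cvtColor(im,cv2.COLOR_RGB2HSV)
blue=(hsv[...,0]>100)&(hsv[...,0]<130)&(hsv[...,1]>140)&(hsv[...,2]>50)
n,l,st,c=cv2.connectedComponentsWithStats(blue.astype(np.uint8))
for i in range(1,n):
    if st[i,4]<300 or not 150<c[i,1]<200: continue
    P=W[l==i];P=P[~np.isnan(P).any(1)];P=P[P[:,2]>.04]
    m=np.median(P,0);
    for _ in range(3):
        Q=P-m;nn=np.linalg.svd(Q,full_matrices=0)[2][2];nn*=np.sign(nn[2]);P=P[abs(Q@nn)<.006];m=P.mean(0)
    ang=np.arccos(nn[2]);h=nn[:2]/np.linalg.norm(nn[:2])   # normal leans to hinge side
    s=(P-m)[:,:2]@h; t=(P-m)[:,:2]@[-h[1],h[0]]
    rect=cv2.minAreaRect(P[:,:2].astype(np.float32))
    print(c[i].round(),st[i,4],"mean",m.round(4),"ang",ang.round(3),"hinge dir",h.round(3),np.degrees(np.arctan2(h[1],h[0])).round(1),"s",np.percentile(s,[1,99]).round(3),"t",np.percentile(t,[1,99]).round(3),"z",np.percentile(P[:,2],[1,99]).round(3),"rect",[np.round(x,3) for x in rect])
a=cv2.resize(im[120:230,150:440],None,fx=2.7,fy=2.7,interpolation=cv2.INTER_CUBIC);cv2.imwrite("pics/crop.png",a[:,:,::-1])
E
```

```text
[296. 171.] 844 mean [ 0.5463 -0.0239  0.0849] ang 0.633 hinge dir [ 0.998 -0.061] -3.5 s [-0.043  0.044] t [-0.047  0.047] z [0.052 0.114] rect [array([ 0.546, -0.023]), array([0.096, 0.091]), np.float64(86.285)]
[390. 181.] 696 mean [ 0.5194 -0.2984  0.083 ] ang 0.595 hinge dir [0.991 0.137] 7.9 s [-0.044  0.042] t [-0.045  0.045] z [0.054 0.112] rect [array([ 0.521, -0.298]), array([0.09 , 0.087]), np.float64(61.777)]
[200. 184.] 870 mean [0.5029 0.2509 0.0873] ang 0.706 hinge dir [ 0.971 -0.24 ] -13.9 s [-0.041  0.041] t [-0.048  0.049] z [0.051 0.12 ] rect [array([0.502, 0.251]), array([0.1  , 0.086]), np.float64(78.193)]
```

View pics/crop.png

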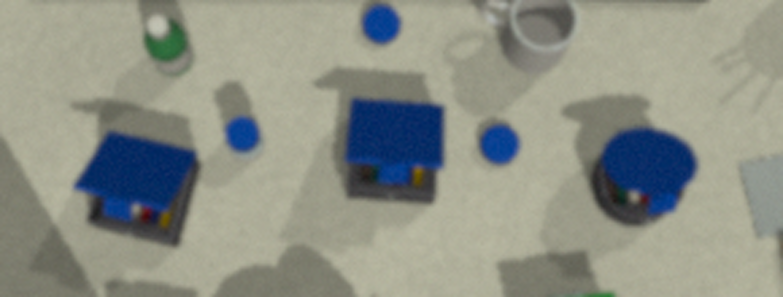

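The crop confirms it: the two square blue lids are on the left and in the middle, and the round one is on the right. The push point is about (0.482, 0.256) for the left box and (0.527, -0.023) for the middle box. I'll go there with closed fingers.

>>> move_arm(increments=[{"xyz": [-33,-20,0],"roll": 0,"grip": 0},{"xyz": [-33,-20,0],"roll": 0,"grip": 0},{"xyz": [-33,-20,0],"roll": 0,"grip": 0},{"xyz": [-33,-20,0],"roll": 0,"grip": 0},{"xyz": [-33,-20,0],"roll": 0,"grip": 0}])

```text
time_s: 0.52
position: [0.3309, 0.4384, 0.2222]
tcp_rot: [[-0.943, 0.333, -0.001], [0.333, 0.943, -0.001], [0.0, -0.001, -1.0]]
force: [0.7, 0.6, 0.0]
opening: 0.708
grasp_force: 0.0
```

>>> move_arm(increments=[{"xyz": [-33,-20,0],"roll": 0,"grip": 0},{"xyz": [-33,-20,0],"roll": 0,"grip": 0},{"xyz": [-33,-20,0],"roll": 0,"grip": 0},{"xyz": [-33,-20,0],"roll": 0,"grip": 0},{"xyz": [-33,-20,0],"roll": 0,"grip": 0}])

```text
time_s: 0.93
position: [0.4533, 0.289, 0.2223]
tcp_rot: [[-0.943, 0.333, -0.001], [0.333, 0.943, -0.0], [0.001, -0.0, -1.0]]
force: [0.6, 0.3, 0.7]
opening: 0.326
grasp_force: 0.0
```

>>> move_arm(increments=[{"xyz": [-19,-11,0],"roll": 0,"grip": 0},{"xyz": [-19,-11,0],"roll": 0,"grip": 0},{"xyz": [0,0,30],"roll": 0,"grip": 0},{"xyz": [0,0,30],"roll": 0,"grip": 0},{"xyz": [0,0,30],"roll": 0,"grip": 0}])

```text
time_s: 1.35
position: [0.4819, 0.2567, 0.1318]
tcp_rot: [[-0.942, 0.335, 0.001], [0.335, 0.942, 0.0], [-0.001, 0.001, -1.0]]
force: [-0.5, -0.6, -0.6]
opening: 0.017
grasp_force: 0.0
```

```bash
python3 - <<'E'
from h import *
im,d=bot.capture("side");a=cv2.resize(im[100:300,180:440],None,fx=3,fy=3,interpolation=cv2.INTER_CUBIC);cv2.imwrite("pics/s2.png",a[:,:,::-1])
E
```

```text
(no output)
```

View pics/s2.png

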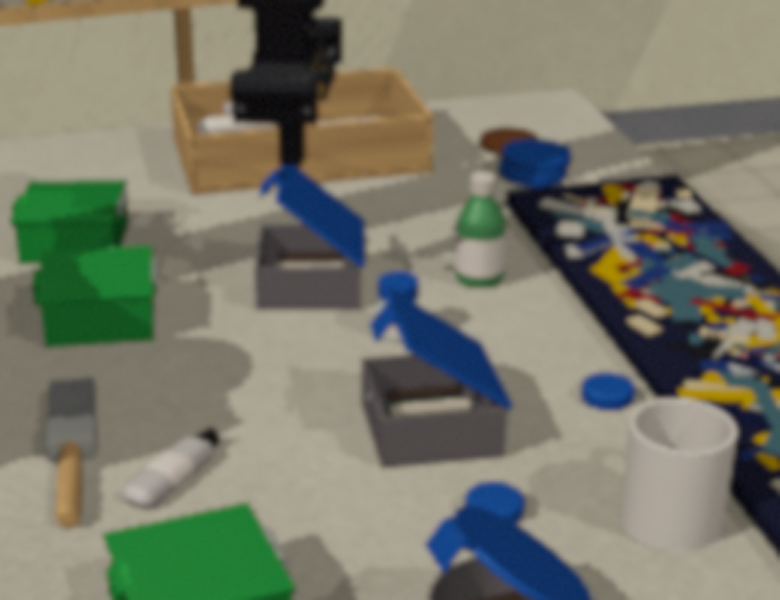

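The closed fingertips at (291,160) are just above the left box's lid and the path down is clear. I'll press down in steps.

>>> move_arm(increments=[{"xyz": [0,0,14],"roll": 0,"grip": 0},{"xyz": [0,0,14],"roll": 0,"grip": 0},{"xyz": [0,0,14],"roll": 0,"grip": 0},{"xyz": [0,0,14],"roll": 0,"grip": 0},{"xyz": [0,0,10],"roll": 0,"grip": 0}])

```text
time_s: 1.82
position: [0.4808, 0.2573, 0.066]
tcp_rot: [[-0.943, 0.333, -0.001], [0.333, 0.943, -0.0], [0.001, -0.001, -1.0]]
force: [-0.0, 0.3, 1.1]
opening: 0.004
grasp_force: 0.4
```

>>> move_arm(increments=[{"xyz": [0,0,4],"roll": 0,"grip": 0},{"xyz": [0,0,3],"roll": 0,"grip": 0},{"xyz": [0,0,3],"roll": 0,"grip": 0},{"xyz": [0,0,3],"roll": 0,"grip": 0}])

```text
time_s: 2.15
position: [0.4803, 0.2574, 0.0551]
tcp_rot: [[-0.943, 0.333, -0.002], [0.333, 0.943, -0.0], [0.002, -0.001, -1.0]]
force: [-3.6, 1.0, 6.7]
opening: 0.003
grasp_force: 3.2
```

>>> move_arm(increments=[{"xyz": [0,0,2],"roll": 0,"grip": 0},{"xyz": [0,0,2],"roll": 0,"grip": 0},{"xyz": [0,0,0],"roll": 0,"grip": 0}])

```text
time_s: 2.4
position: [0.4811, 0.2575, 0.0513]
tcp_rot: [[-0.943, 0.333, 0.0], [0.333, 0.943, 0.0], [-0.0, 0.0, -1.0]]
force: [-3.9, -0.3, 11.4]
opening: 0.009
grasp_force: 5.6
```

>>> move_arm(increments=[{"xyz": [0,0,2],"roll": 0,"grip": 0},{"xyz": [0,0,0],"roll": 0,"grip": 0}])

```text
time_s: 2.57
position: [0.4811, 0.2576, 0.0511]
tcp_rot: [[-0.943, 0.333, 0.001], [0.333, 0.943, 0.0], [-0.001, 0.001, -1.0]]
force: [-5.8, -1.2, 24.4]
opening: 0.003
grasp_force: 12.1
```

It reached a hard stop at 51 mm, so the lid is shut. I'll lift and go to the middle box.

>>> move_arm(increments=[{"xyz": [0,0,-30],"roll": 0,"grip": 0},{"xyz": [0,0,-40],"roll": 0,"grip": 0},{"xyz": [0,0,-40],"roll": 0,"grip": 0},{"xyz": [-19.5,-35.6,0],"roll": 0,"grip": 0},{"xyz": [-19.5,-35.6,0],"roll": 0,"grip": 0}])

```text
time_s: 2.98
position: [0.4972, 0.1784, 0.1612]
tcp_rot: [[-0.945, 0.328, 0.01], [0.328, 0.945, 0.001], [-0.009, 0.004, -1.0]]
force: [1.4, -0.0, 0.2]
opening: 0.003
grasp_force: 0.0
```

>>> move_arm(increments=[{"xyz": [-19.5,-35.6,0],"roll": 0,"grip": 0},{"xyz": [-19.5,-35.6,0],"roll": 0,"grip": 0},{"xyz": [-19.5,-35.6,0],"roll": 0,"grip": 0},{"xyz": [-19.5,-35.6,0],"roll": 0,"grip": 0},{"xyz": [-19.5,-35.6,0],"roll": 0,"grip": 0}])

```text
time_s: 3.4
position: [0.5276, -0.0254, 0.1582]
tcp_rot: [[-0.943, 0.333, 0.002], [0.333, 0.943, -0.001], [-0.002, 0.0, -1.0]]
force: [0.5, 1.0, -0.2]
opening: 0.012
grasp_force: 0.0
```

```bash
python3 - <<'E'
from h import *
im,d=bot.capture("side");a=cv2.resize(im[100:300,180:440],None,fx=3,fy=3,interpolation=cv2.INTER_CUBIC);cv2.imwrite("pics/s3.png",a[:,:,::-1]);print(bot.read_state()["position"])
E
```

```text
[ 0.53082532 -0.03316307  0.15848462]
```

View pics/s3.png

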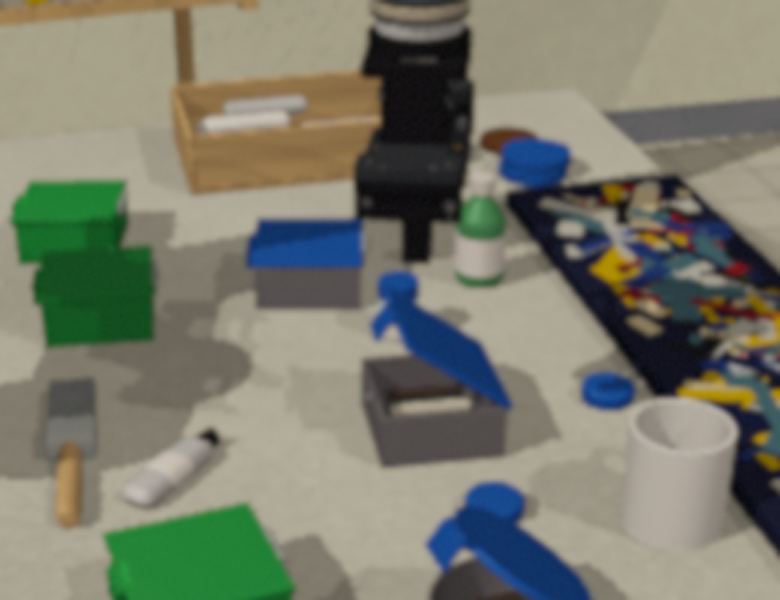

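The left lid is flat and shut at (305,245). The middle lid and the round lid are still open. I'll settle over the middle box and descend.

>>> move_arm(increments=[{"xyz": [0,0,15],"roll": 0,"grip": 0},{"xyz": [0,0,15],"roll": 0,"grip": 0}])

```text
time_s: 3.62
position: [0.5288, -0.0254, 0.1284]
tcp_rot: [[-0.942, 0.337, 0.005], [0.337, 0.942, -0.001], [-0.005, 0.0, -1.0]]
force: [-0.4, 0.2, -0.1]
opening: 0.008
grasp_force: 0.0
```

Within 3 mm, which is good enough.

>>> move_arm(increments=[{"xyz": [1,0,14],"roll": 0,"grip": 0},{"xyz": [0,0,14],"roll": 0,"grip": 0},{"xyz": [0,0,14],"roll": 0,"grip": 0},{"xyz": [0,0,12],"roll": 0,"grip": 0},{"xyz": [0,0,8],"roll": 0,"grip": 0}])

```text
time_s: 4.03
position: [0.526, -0.0228, 0.0648]
tcp_rot: [[-0.943, 0.333, -0.0], [0.333, 0.943, -0.0], [0.0, -0.0, -1.0]]
force: [0.1, 0.7, 1.1]
opening: 0.004
grasp_force: 0.4
```

>>> move_arm(increments=[{"xyz": [0,0,4],"roll": 0,"grip": 0},{"xyz": [0,0,3],"roll": 0,"grip": 0},{"xyz": [0,0,3],"roll": 0,"grip": 0},{"xyz": [0,0,3],"roll": 0,"grip": 0}])

```text
time_s: 4.37
position: [0.5251, -0.0226, 0.0536]
tcp_rot: [[-0.943, 0.333, -0.002], [0.333, 0.943, -0.0], [0.001, -0.001, -1.0]]
force: [-2.9, 0.5, 2.8]
opening: 0.009
grasp_force: 1.6
```

>>> move_arm(increments=[{"xyz": [0,0,2],"roll": 0,"grip": 0},{"xyz": [0,0,2],"roll": 0,"grip": 0},{"xyz": [0,0,1],"roll": 0,"grip": 0},{"xyz": [0,0,0],"roll": 0,"grip": 0}])

```text
time_s: 4.7
position: [0.5259, -0.0227, 0.051]
tcp_rot: [[-0.943, 0.333, 0.001], [0.333, 0.943, -0.001], [-0.001, -0.0, -1.0]]
force: [-6.9, 0.1, 25.8]
opening: 0.005
grasp_force: 13.0
```

Hard stop again at 51 mm. I'll lift off and check.

>>> move_arm(increments=[{"xyz": [0,0,-30],"roll": 0,"grip": 0},{"xyz": [0,0,-40],"roll": 0,"grip": 0},{"xyz": [0,0,-40],"roll": 0,"grip": 0},{"xyz": [0,0,-20],"roll": 0,"grip": 0},{"xyz": [0,0,0],"roll": 0,"grip": 0}])

```text
time_s: 5.12
position: [0.5302, -0.0237, 0.1832]
tcp_rot: [[-0.943, 0.333, 0.013], [0.333, 0.943, -0.003], [-0.013, 0.001, -1.0]]
force: [-0.1, -0.4, 0.4]
opening: 0.004
grasp_force: 0.0
```

```bash
python3 - <<'E'
from h import *
im,d=bot.capture("side");a=cv2.resize(im[100:350,180:440],None,fx=2.4,fy=2.4,interpolation=cv2.INTER_CUBIC);cv2.imwrite("pics/s4.png",a[:,:,::-1])
W=world("side",d);hsv=cv2.cvtColor(im,cv2.COLOR_RGB2HSV)
blue=(hsv[...,0]>100)&(hsv[...,0]<130)&(hsv[...,1]>140)&(hsv[...,2]>50)
for n,(x,y) in {"L":(.489,.254),"M":(.534,-.023)}.items():
    P=W[blue&(abs(W[...,0]-x)<.06)&(abs(W[...,1]-y)<.06)];print(n,len(P),np.percentile(P[:,2],[5,50,95]).round(4))
E
```

```text
L 528 [0.0508 0.054  0.056 ]
M 935 [0.0501 0.0533 0.0554]
```

View pics/s4.png

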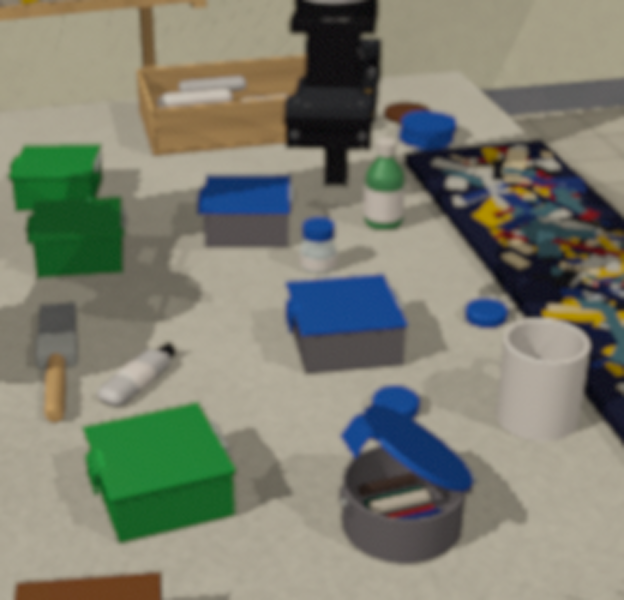

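Both square lids are flat and shut at (245,195) and (345,305). The round one is still open at (415,450), and the arm is clear.

```bash
python3 -c "
from rig import bot
print(bot.hand_in())"
```

```text
the job is handed in; nothing more can be done
None
```

I pressed both square blue-lidded boxes shut, each to a firm stop at 51 mm. The last picture shows both lids still flat and the round box still open. I handed the job in at about 5 s, but it returned no verdict.

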